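# Press a row of puppet heads against the spring stop for clamping

## Task

Slide the three white puppet-head blanks one by one along the board, upright and without lifting them off it, into single file in the channel between the two wooden rails. Then push the back of the row gently along the channel so that the heads press against the spring stop until its pointer stands midway between the two metal ribs of the gauge (about 8 newtons), without ever driving the stop to the end of its travel, and finish while still holding that steady push, so that I can tighten the thumbscrews. Leave the screwdriver, sanding block, pot and jar where they are.

Things in the scene. Friction and masses are not known exactly. Their poses are not given: they have to be found in the camera images.
- board: fixed plywood jig board, 500 x 300 mm, 12 mm thick, flat on the bench. Origin at the centre of its underside; x runs along the channel from the open mouth to the spring stop, y to the left of that, z up; its top is at z = 12 mm. Positions called 'board x/y' are in this frame
- channel_mouth (a point): point on the board's top, on the channel's centre line, where the parallel rails begin (board x = -25 mm, y = 0). Two wooden rails, 14 mm wide and high, run from here to board x = 140 mm, inner faces at y = -25 and +25 mm. Towards the heads they flare like a funnel: inner faces at about y = -50 and +50 mm at board x = -80 mm
- thumbscrew (a point): middle one of three thumbscrews on the outside of the +y rail, at board x = 46, 92, 138 mm; this point is its axis at y = 49 mm. They reach out to y = 56 mm and at most 15 mm above the board. For the person only
- stop_face (a point): centre of the stop's pressed face (upright aluminium plate 42 mm wide, 3 to 35 mm above the board), at board x = 150 mm at rest, 19 mm above the board's top; moves with the stop. At rest a closed row of three heads has its centres at board x = 127, 81, 35 mm; at 10 mm travel at 137, 91, 45 mm. Its dark housing, 40 mm high, begins at x = 212 mm
- stop (a joint): travel of the spring stop in m along board +x: 0 at rest, grows as pressed, hard end at 0.025. The spring gives 0.8 N per mm without preload (0.010 is 8 N) and pushes back when let go
- gauge (a point): middle of the gap between the two low metal gauge ribs (12 mm high, 13 mm apart) on the board left of the stop, at board x = 178 mm, y = 64 mm, on the board's top. A dark 3 mm blade fixed to the stop moves above the board here as the pointer: at board x = 168 mm at rest, right over this point at 10 mm travel, between the ribs at 5 to 15 mm
- head_1: white cast puppet-head blank: a round foot 46 mm across and 40 mm high, a narrow neck and a ball head 43 mm across above it, 92 mm high in all, about 0.12 kg, standing upright on the board in front of the channel mouth. Origin at the centre of its underside, z up; its yaw (where the nose points) does not matter. All three heads are alike
- head_2: white cast puppet-head blank: a round foot 46 mm across and 40 mm high, a narrow neck and a ball head 43 mm across above it, 92 mm high in all, about 0.12 kg, standing upright on the board in front of the channel mouth. Origin at the centre of its underside, z up; its yaw (where the nose points) does not matter. All three heads are alike
- head_3: white cast puppet-head blank: a round foot 46 mm across and 40 mm high, a narrow neck and a ball head 43 mm across above it, 92 mm high in all, about 0.12 kg, standing upright on the board in front of the channel mouth. Origin at the centre of its underside, z up; its yaw (where the nose points) does not matter. All three heads are alike
- screwdriver: small screwdriver with a black handle, 160 mm long, lying on the board beside the channel; leave it alone. Origin under its middle
- sanding_block: blue sanding block, 70 x 40 x 25 mm, lying flat on the board on the other side of the channel; leave it alone. Origin under its centre
- tin_pot: open metal pot, 90 mm across, 75 mm high, on the bench beyond the spring-stop end of the board; leave it alone. Origin under its centre
- jar: lidded glass jar, 64 mm across, 90 mm high, on the bench beyond the spring-stop end of the board; leave it alone. Origin under its centre
Not all that is in view belongs to the job. What is shaped like the head_1 but green is not meant. What is shaped like the head_3 but yellow is not meant.

How it is judged:
On the way, in this order (a step that is already met when the one before it is completed fails the run):
1. one head stands between the parallel rails, the other two still outside (((x of head_1 in the frame of board above -0.025 m and y of head_1 in the frame of board between -0.006 and 0.006 m and z of head_1 in the frame of board between 0.008 and 0.017 m and angle between head_1's own z axis and vertical below 0.12 rad and x of each of head_2, head_3 in the frame of board below -0.05 m) or (x of head_2 in the frame of board above -0.025 m and y of head_2 in the frame of board between -0.006 and 0.006 m and z of head_2 in the frame of board between 0.008 and 0.017 m and angle between head_2's own z axis and vertical below 0.12 rad and x of each of head_1, head_3 in the frame of board below -0.05 m) or (x of head_3 in the frame of board above -0.025 m and y of head_3 in the frame of board between -0.006 and 0.006 m and z of head_3 in the frame of board between 0.008 and 0.017 m and angle between head_3's own z axis and vertical below 0.12 rad and x of each of head_1, head_2 in the frame of board below -0.05 m))), for 0.8 s.
2. two heads stand between the parallel rails, the third still outside (((x of head_1 in the frame of board below -0.05 m and (x of head_2 in the frame of board above -0.025 m and y of head_2 in the frame of board between -0.006 and 0.006 m and z of head_2 in the frame of board between 0.008 and 0.017 m and angle between head_2's own z axis and vertical below 0.12 rad) and (x of head_3 in the frame of board above -0.025 m and y of head_3 in the frame of board between -0.006 and 0.006 m and z of head_3 in the frame of board between 0.008 and 0.017 m and angle between head_3's own z axis and vertical below 0.12 rad)) or (x of head_2 in the frame of board below -0.05 m and (x of head_1 in the frame of board above -0.025 m and y of head_1 in the frame of board between -0.006 and 0.006 m and z of head_1 in the frame of board between 0.008 and 0.017 m and angle between head_1's own z axis and vertical below 0.12 rad) and (x of head_3 in the frame of board above -0.025 m and y of head_3 in the frame of board between -0.006 and 0.006 m and z of head_3 in the frame of board between 0.008 and 0.017 m and angle between head_3's own z axis and vertical below 0.12 rad)) or (x of head_3 in the frame of board below -0.05 m and (x of head_1 in the frame of board above -0.025 m and y of head_1 in the frame of board between -0.006 and 0.006 m and z of head_1 in the frame of board between 0.008 and 0.017 m and angle between head_1's own z axis and vertical below 0.12 rad) and (x of head_2 in the frame of board above -0.025 m and y of head_2 in the frame of board between -0.006 and 0.006 m and z of head_2 in the frame of board between 0.008 and 0.017 m and angle between head_2's own z axis and vertical below 0.12 rad)))), for 0.8 s.
3. all three heads stand upright between the parallel rails (x of each of head_1, head_2, head_3 in the frame of board above -0.025 m and y of head_1 in the frame of board between -0.006 and 0.006 m and z of head_1 in the frame of board between 0.008 and 0.017 m and angle between each of head_1, head_2, head_3's own z axis and vertical below 0.12 rad and y of head_2 in the frame of board between -0.006 and 0.006 m and z of head_2 in the frame of board between 0.008 and 0.017 m and y of head_3 in the frame of board between -0.006 and 0.006 m and z of head_3 in the frame of board between 0.008 and 0.017 m).
At the end, for the whole second after the job is handed in: Three heads upright (0.12 rad) on the board, at rest, within 6 mm of the channel's centre line, board x above 20 mm; one presses the stop, travel 5 to 15 mm (4 to 12 N), steady under 5 mm/s; fingers push a head with over 2 N and the robot does not touch the stop (x of each of head_1, head_2, head_3 in the frame of board above 0.02 m and y of head_1 in the frame of board between -0.006 and 0.006 m and z of head_1 in the frame of board between 0.008 and 0.017 m and angle between each of head_1, head_2, head_3's own z axis and vertical below 0.12 rad and y of head_2 in the frame of board between -0.006 and 0.006 m and z of head_2 in the frame of board between 0.008 and 0.017 m and y of head_3 in the frame of board between -0.006 and 0.006 m and z of head_3 in the frame of board between 0.008 and 0.017 m and linear speed of each of head_1, head_2, head_3 below 0.01 m/s and value of joint stop between 0.005 and 0.015 m and velocity of joint stop between -0.005 and 0.005 m/s and contact force between any of head_1, head_2, head_3 and stop above 3 N and contact force between any of head_1, head_2, head_3 and the fingers above 2 N and contact force between stop and the fingers below 0.5 N and contact force between stop and the arm below 0.5 N); the arm keeps its last pose, push and grip.
It fails at once if the spring stop was driven to the end of its travel (over 22 mm) (value of joint stop above 0.022 m).
It fails at once if a head was lifted off the board (more than 15 mm) (z of any of head_1, head_2, head_3 in the frame of board above 0.027 m).
It fails at once if a head was tipped over (more than 0.6 rad) (angle between any of head_1, head_2, head_3's own z axis and vertical above 0.6 rad).
It fails at once if a bystander was moved by more than 30 mm (distance of any of screwdriver, sanding_block, tin_pot, jar from where it was at the start of the episode above 0.03 m).
It also fails if it takes over 70 s, if anything falls off the work surface, if the arm or the gripper's body presses on something with over 40 N, if the wrist force passes 120 N, or if a joint passes its speed limit or range.

## Robot

A 6-joint arm with a two-finger parallel gripper is mounted at the origin on the work surface. World frame = base frame: x ahead of the robot, y to its left, z up, the work surface at z = 0. Lengths are in m, angles in rad, forces in N, time in s.
With the tool pointing down it reaches from about 0.35 to 0.975 m from the base axis. Payload 4.9 kg.
Tool frame: the origin (TCP) lies at the very end of the fingers, on their centre line; the grasp point (between the pads) lies 19 mm behind it; z points along the fingers, y is the line along which they close (so a half turn about z gives the same grasp; the last joint's range is limited). The gripper opens to 85 mm and grips with 20 to 120 N. Pads are 22 mm wide; open, the fingers measure 114 mm over their backs; the gripper's body (76 mm by 85 mm) begins 54 mm behind the grasp point. The pads swing forward as they close: fully open they stand 13 mm farther back than shut.
Start: joints at [-1.269, 0.053, 1.613, -0, 1.476, -0.119], TCP at [0.255, -0.57, 0.231] pointing down, gripper open.
Joint ranges: [-3.01, 3.01], [-1.01, 2.22], [0.06, 2.58], [-1.02, 4.17], [0.09, 2.62], [-3.14, 3.14]. Speed limits (rad/s): [2.57, 2.57, 3.14, 3.14, 3.14, 3.14].

## Interface

Orientations are given as a rotation vector (axis times angle).
In Python, from station import get_obs, get_image, get_calibration, finish_job gives the robot as it stands.
- The arm moves only by the tool servo_tool, never from a script. Its argument "increments" is a list of rows, each a list of 5 numbers: the opening, from 0 (shut) to 1 (fully open), then the shift along the tool's x, y, z in mm, then the turn about the tool's z in degrees. In form: [[jaw, tx, ty, tz, spin], ...]. A call has 1 to 12 rows; each row shifts and turns the commanded pose from where the row before left it, along the tool's axes as they then stand; what a row does not reach is not made up. A row lasts 1/8 s, in which the tool goes at most 62.5 mm and 10.7 degrees, less where a joint would pass 70% of its speed; a pose out of reach is approached as far as the arm can. A call is refused whole if a number of a shift passes 62.5 or a number of a turn 10.7, either way. A call with a gripper value outside its range is refused whole. The fingers move at their own pace and stop on an object; "force" is the grip in N (left out, the last holds). Time passes only in rows, so rows that do not move let the fingers close. It gives the time, the measured TCP pose, the force, the opening and the grip force at its end, in the units of the state.
- get_obs(): the state, without advancing time (a new reading comes with each control period).
- get_image(name): name is "scene" or "top"; returns the picture (384x512x3 uint8, red, green, blue); there is no depth.
- get_calibration(name): a dict with "fx", "fy", "cx", "cy" (pixels), "dist_coeffs" ([k1, k2, p1, p2, k3] as OpenCV has them; the pictures are not rectified), "R" (3x3) and "t" (3): a world point X has camera coordinates R X + t. Camera axes: x right, y down, z forward; pixel columns grow to the right and rows downward; lengths in m; the calibration is good to about 2 mm. A picture is of the moment at which its call begins. get_calibration takes no time and is no camera call.
- finish_job(): hands the job in; it is judged then, once.
The state is a dict: "t": time; "q": joint angles; "dq": joint speeds; "effort": joint torques, N m; "tool_pos": TCP position; "tool_rot": TCP orientation; "contact_force": force on the tool from outside, world axes, zero at the start; "wrist_torque": the same for the moment, N m; "opening": finger opening in m; "grip_force": force on a finger pad.
Only numpy, scipy, OpenCV 4.12 (cv2) and the standard library are available. Lean on these libraries where they do the work, as an engineer would, in place of code of your own. Each camera call takes 0.05 s, during which the arm holds its last target. There are 200 camera calls.

## Working session

There is one attempt and no reset: what is moved stays moved. The work goes in short steps, Python scripts to look and compute and a tool call to move; the robot and the scene stay as the last step left them, time stands still between calls to the robot, and variables do not carry over. Pictures are saved under pics/ and viewed, at most 10 in all, crops included, and the job is handed in when it is done.

Besides the shell and the picture viewer there is one more tool, called after "Request:" as a command line: name --pt "numbers of a row" for each row, then --argument value for the rest. servo_tool: Moves the arm, as the interface text tells. Its arguments: {"type":"object","properties":{"increments":{"type":"array"},"force":{"type":"number"}},"required":["increments"]}

```bash
mkdir -p pics
python3 - <<'E'
from station import *
import cv2,numpy as np
o=get_obs();print({k:np.round(v,3).tolist() for k,v in o.items()})
for n in("scene","top"):
    cv2.imwrite(f"pics/{n}0.png",get_image(n)[...,::-1])
    c=get_calibration(n);print(n,c)
E
```

```text
{'t': 0.0, 'q': [-1.269, 0.053, 1.614, 0.0, 1.476, -0.119], 'dq': [-0.001, -0.001, -0.0, 0.0, -0.0, 0.002], 'effort': [-0.001, -39.368, -37.018, -0.0, 0.007, 0.0], 'tool_pos': [0.255, -0.57, 0.23], 'tool_rot': [-3.07, -0.656, 0.0], 'contact_force': [-0.186, -0.272, 0.509], 'wrist_torque': [0.012, -0.059, 0.053], 'grip_force': 0.0, 'opening': 0.086}
scene {'fx': 401.40645770278405, 'fy': 401.40645770278405, 'cx': 247.22813392186518, 'cy': 191.51466061471814, 'dist_coeffs': array([-0.06793465,  0.        ,  0.        ,  0.        ,  0.        ]), 'R': array([[-0.49839594,  0.86687618, -0.01127726],
       [ 0.53994119,  0.30020048, -0.786348  ],
       [-0.67828091, -0.39800171, -0.61768086]]), 't': array([ 0.17255007, -0.28839218,  1.46507652])}
top {'fx': 360.85808713176436, 'fy': 360.85808713176436, 'cx': 254.23679477855103, 'cy': 185.43837831817274, 'dist_coeffs': array([-0.07072611,  0.        ,  0.        ,  0.        ,  0.        ]), 'R': array([[ 7.82616404e-04, -9.99817737e-01, -1.90756417e-02],
       [-9.96438901e-01,  8.28663004e-04, -8.43138817e-02],
       [ 8.43143216e-02,  1.90736969e-02, -9.96256638e-01]]), 't': array([0.14326207, 0.55720301, 1.020646  ])}
```

View pics/scene0.png

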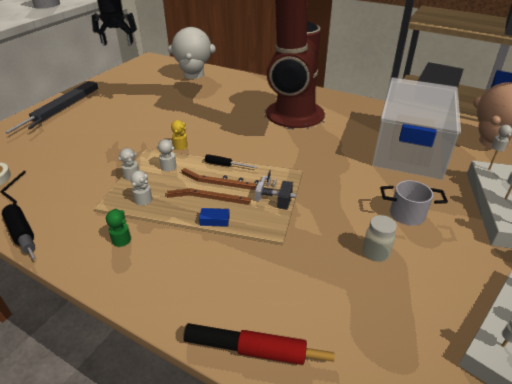

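View pics/top0.png

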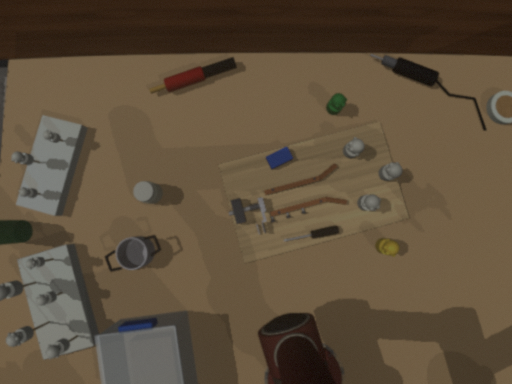

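The scene view shows three white heads at about (129,165), (167,155) and (141,187). In the top view they are at (355,148), (391,171) and (370,202). Lookalikes to leave alone are the green one at scene (118,227) / top (337,103), the yellow one at scene (180,135) / top (388,247), and the white balls on the far stands. Next I measure the board and the heads.

```bash
cat > h.py <<'E'
from station import *
import cv2,numpy as np
def cal(n):
    c=get_calibration(n);K=np.array([[c['fx'],0,c['cx']],[0,c['fy'],c['cy']],[0,0,1.]])
    return K,np.array(c['dist_coeffs']),c['R'],c['t']
def ray(n,uv):
    K,d,R,t=cal(n);p=cv2.undistortPoints(np.array(uv,float).reshape(-1,1,2),K,d).reshape(-1,2)
    return -R.T@t,np.c_[p,np.ones(len(p))]@R
def plane(n,uv,z):
    o,r=ray(n,uv);return o+r*((z-o[2])/r[:,2:])
def proj(n,X):
    K,d,R,t=cal(n);return cv2.projectPoints(np.array(X,float).reshape(-1,1,3),cv2.Rodrigues(R)[0],t,K,d)[0].reshape(-1,2)
def tri(a,b):
    oa,ra=ray('scene',[a]);ob,rb=ray('top',[b]);ra,rb=ra[0],rb[0]
    s=np.linalg.lstsq(np.c_[ra,-rb],ob-oa,rcond=None)[0]
    pa,pb=oa+s[0]*ra,ob+s[1]*rb;return (pa+pb)/2,np.linalg.norm(pa-pb)
E
python3 - <<'E'
from h import *
im=cv2.imread('pics/top0.png');hsv=cv2.cvtColor(im,cv2.COLOR_BGR2HSV)
print(hsv[180,300],hsv[240,270],hsv[170,230],hsv[300,200],hsv[130,150],hsv[148,355],hsv[230,420])
for n,c in(('top',[(355,148),(391,171),(370,202)]),('scene',[(129,165),(167,155),(141,187)])):
    m=cv2.imread(f'pics/{n}0.png');h=cv2.cvtColor(m,cv2.COLOR_BGR2HSV)
    w=((h[...,1]<60)&(h[...,2]>90)).astype(np.uint8)
    k,l,s,ce=cv2.connectedComponentsWithStats(w)
    for i in range(1,k):
        if s[i,4]>30 and any(np.hypot(*(ce[i]-q))<30 for q in c):print(n,s[i],ce[i].round(1))
a=cv2.resize(im[110:270,210:420],None,fx=3.8,fy=3.7,interpolation=cv2.INTER_CUBIC);cv2.imwrite('pics/a.png',a)
s=cv2.imread('pics/scene0.png')[110:260,90:310];cv2.imwrite('pics/b.png',cv2.resize(s,None,fx=3.6,fy=3.6,interpolation=cv2.INTER_CUBIC))
E
```

```text
[ 15 106  94] [ 18  89 117] [ 18  98 102] [ 17 100 110] [ 17  97 105] [ 26  18 115] [ 17  97 105]
top [345 137  19  19 199] [354.  145.7]
top [382 162  20  17 210] [391.3 169.3]
top [361 195  19  16 222] [369.2 202. ]
scene [157 139  19  32 428] [166.5 155. ]
scene [119 148  33  57 930] [135.2 176.7]
```

View pics/a.png

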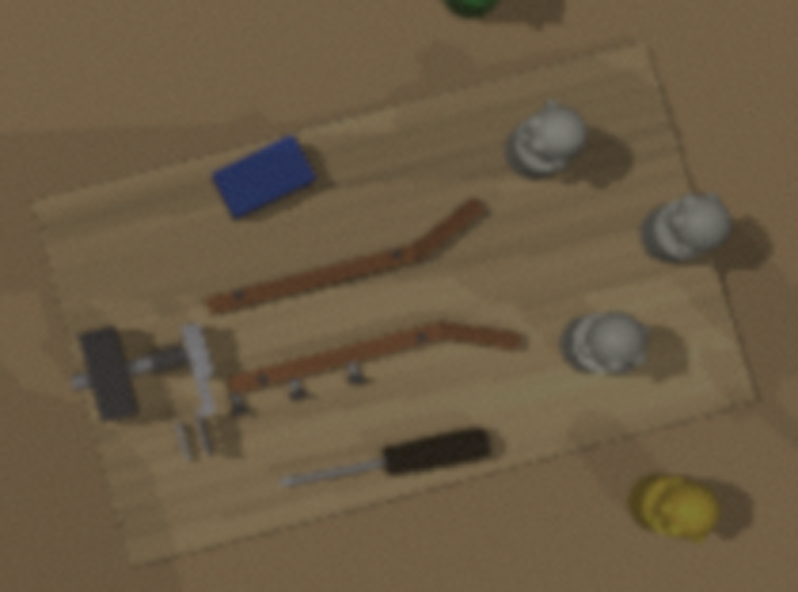

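View pics/b.png

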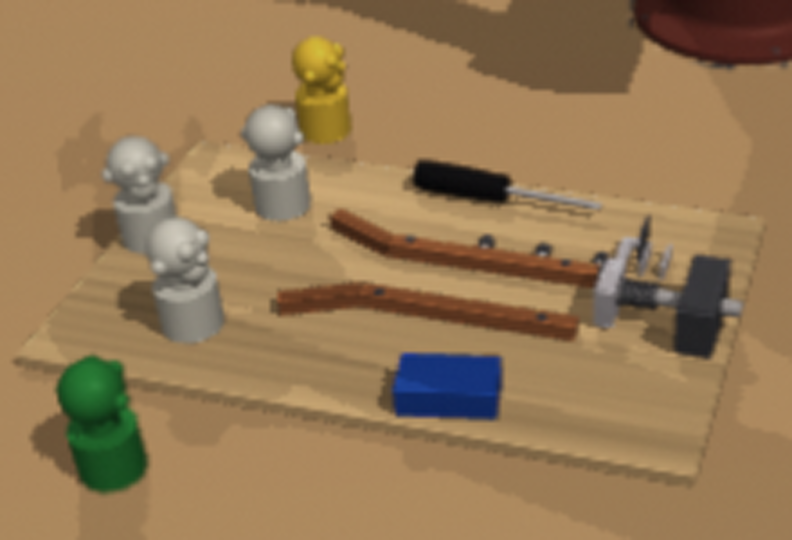

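The crops confirm the three white heads are the wanted ones; they stand on the board, and green and yellow are off it. Board corners in the top crop are at about (37,203), (645,42), (757,400) and (133,562). The ball heads there are at (555,132), (700,218) and (622,338).

```bash
cat >> h.py <<'E'
def frame():
    d=np.load('board.npz');return d['c'],float(d['a'])
def w2b(X):
    c,a=frame();R=np.array([[np.cos(a),-np.sin(a)],[np.sin(a),np.cos(a)]]);return (np.atleast_2d(X)[:,:2]-c)@R
def b2w(P):
    c,a=frame();R=np.array([[np.cos(a),-np.sin(a)],[np.sin(a),np.cos(a)]]);return np.atleast_2d(P)@R.T+c
E
python3 - <<'E'
from h import *
ca=lambda u,v:(210+(u+.5)/3.8-.5,110+(v+.5)/3.7-.5)
cb=lambda u,v:(90+(u+.5)/3.6-.5,110+(v+.5)/3.6-.5)
C=plane('top',[ca(37,203),ca(645,42),ca(757,400),ca(133,562)],.012)[:,:2]
B=np.array([[.25,-.15],[-.25,-.15],[-.25,.15],[.25,.15]])
print('sides',[np.linalg.norm(C[i]-C[i-1]).round(4) for i in range(4)])
Cm=C.mean(0);H=B.T@(C-Cm);a=np.arctan2(H[0,1]-H[1,0],H[0,0]+H[1,1]);np.savez('board.npz',c=Cm,a=a);print(Cm,a,(w2b(C)-B).round(4))
im=cv2.imread('pics/top0.png');h=cv2.cvtColor(im,cv2.COLOR_BGR2HSV)
m=(((h[...,0]<12)|(h[...,0]>172))&(h[...,1]>110));v,u=np.nonzero(m)
for it in range(3):
    P=w2b(plane('top',np.c_[u,v],.026))
    F=[]
    for s in(1,-1):
        k=(abs(P[:,1]-s*.032)<.014)&(P[:,0]>-.015)&(P[:,0]<.13)
        F.append(np.polyfit(P[k,0],P[k,1],1));kk=(abs(P[:,1]-s*.032)<.014);print(s,k.sum(),F[-1],np.polyval(F[-1],.06),P[kk,0].max())
    c,a=frame();da=np.arctan((F[0][0]+F[1][0])/2);dy=(F[0][1]+F[1][1])/2
    np.savez('board.npz',c=c+dy*np.array([-np.sin(a),np.cos(a)]),a=a+da);print(frame())
for n,s,t in(('A',(180,247),(555,132)),('B',(135,160),(700,218)),('C',(272,132),(622,338))):
    X,e=tri(cb(*s),ca(*t));print(n,X.round(4),'err',round(e,4),'board',w2b(X).round(4), w2b(plane('top',[ca(*t)],.082)).round(4))
for n,t in(('screw',(437,452)),('gapL',(193,438)),('ylw',(678,508)),('grn',(470,0))):print(n,w2b(plane('top',[ca(*t)],.02)).round(3))
X,e=tri(cb(620,250),ca(200,350))
print('stop plate top',w2b(plane('top',[ca(196,335),ca(203,395)],.045)).round(4))
E
```

```text
sides [np.float64(0.2929), np.float64(0.495), np.float64(0.299), np.float64(0.4966)]
[ 0.5431091 -0.0305858] 1.8329221475988609 [[-0.0023  0.0034]
 [ 0.0027  0.0006]
 [ 0.0015 -0.0004]
 [-0.0019 -0.0036]]
1 1 [-3.86296292  0.01670204] -0.21507573359970533 -0.004323635010735832
-1 1 [-0.13730874 -0.01659923] -0.024837754581741242 0.12088982344351146
(array([ 0.54305945, -0.03059912]), 0.7257462645871944)<stdin>:15: RankWarning: Polyfit may be poorly conditioned
<stdin>:15: RankWarning: Polyfit may be poorly conditioned
Traceback (most recent call last):
TypeError: expected non-empty vector for x
```

```bash
cat > m.py <<'E'
from h import *
ca=lambda u,v:(210+(u+.5)/3.8-.5,110+(v+.5)/3.7-.5)
cb=lambda u,v:(90+(u+.5)/3.6-.5,110+(v+.5)/3.6-.5)
C=plane('top',[ca(37,203),ca(645,42),ca(757,400),ca(133,562)],.012)[:,:2]
B=np.array([[.25,-.15],[-.25,-.15],[-.25,.15],[.25,.15]])
Cm=C.mean(0);H=B.T@(C-Cm);a=np.arctan2(H[0,1]-H[1,0],H[0,0]+H[1,1]);np.savez('board.npz',c=Cm,a=a)
im=cv2.imread('pics/top0.png');h=cv2.cvtColor(im,cv2.COLOR_BGR2HSV)
print(h[proj('top',np.c_[b2w([[.05,.032],[.1,-.032]]),[.026]*2]).round().astype(int)[:,1],proj('top',np.c_[b2w([[.05,.032],[.1,-.032]]),[.026]*2]).round().astype(int)[:,0]])
m=(h[...,0]<14)&(h[...,1]>120)&(h[...,2]<115);v,u=np.nonzero(m)
for it in range(3):
    P=w2b(plane('top',np.c_[u,v],.026));F=[]
    for s in(1,-1):
        kk=(abs(P[:,1]-s*.032)<.014);k=kk&(P[:,0]>-.015)&(P[:,0]<.13)
        F.append(np.polyfit(P[k,0],P[k,1],1));print(s,k.sum(),F[-1],np.polyval(F[-1],.06),P[kk,0].max())
    c,a=frame();da=np.arctan((F[0][0]+F[1][0])/2);dy=(F[0][1]+F[1][1])/2
    np.savez('board.npz',c=c+dy*np.array([-np.sin(a),np.cos(a)]),a=a+da);print(frame())
for n,s,t in(('A',(180,247),(555,132)),('B',(135,160),(700,218)),('C',(272,132),(622,338))):
    X,e=tri(cb(*s),ca(*t));print(n,X.round(4),'err',round(e,4),'board',w2b(X).round(4), w2b(plane('top',[ca(*t)],.082)).round(4))
for n,t in(('screw',(437,452)),('gapL',(193,438)),('ylw',(678,508)),('grn',(470,0))):print(n,w2b(plane('top',[ca(*t)],.02)).round(3))
print('stop plate top',w2b(plane('top',[ca(196,335),ca(203,395)],.045)).round(4))
E
python3 m.py
```

```text
[[ 13 137  93]
 [ 13 139  86]]
1 148 [0.00315639 0.03200733] 0.03219671239869416 0.13975095143196628
-1 146 [-0.00287811 -0.03115612] -0.03132880962270035 0.13710253707289805
(array([ 0.54269803, -0.03069609]), 1.8330612879214425)
1 148 [0.00301802 0.03158167] 0.03176274864590228 0.13975594387359747
-1 146 [-0.00301645 -0.03158179] -0.03176277235941176 0.13709850185697042
(array([ 0.54269809, -0.03069607]), 1.8330620722604276)
1 148 [0.00301724 0.03158173] 0.03176276043468945 0.13975597200854717
-1 146 [-0.00301723 -0.03158173] -0.031762760568363115 0.13709847910283657
(array([ 0.54269809, -0.03069607]), 1.8330620766817747)
A [ 0.6626 -0.1372  0.0796] err 0.0048 board [[-0.1339 -0.0882]] [[-0.1356 -0.0888]]
B [ 0.5973 -0.2405  0.0839] err 0.0042 board [[-0.2168  0.0017]] [[-0.2197  0.0009]]
C [ 0.5076 -0.1814  0.078 ] err 0.0074 board [[-0.1364  0.073 ]] [[-0.1389  0.0717]]
screw [[0.003 0.123]]
gapL [[0.179 0.064]]
ylw [[-0.162  0.213]]
grn [[-0.121 -0.217]]
stop plate top [[ 0.1561 -0.0118]
 [ 0.1629  0.0338]]
```

```bash
cat > st.py <<'E'
from h import *
from scipy.spatial.transform import Rotation as Ro
o=get_obs();R=Ro.from_rotvec(o['tool_rot']).as_matrix();c,a=frame()
yaw=np.degrees(np.arctan2(R[1,0],R[0,0])-a)
f=o['contact_force'];ca,sa=np.cos(a),np.sin(a)
print('t',round(o['t'],2),'board mm',(w2b(o['tool_pos'])[0]*1e3).round(1),'z',round(o['tool_pos'][2]*1e3,1),'yaw',round(yaw%360,1),'F board',np.round([f[0]*ca+f[1]*sa,-f[0]*sa+f[1]*ca,f[2]],1),'open',round(o['opening']*1e3,1),'q6',round(o['q'][5],2))
E
python3 st.py
```

```text
t 0.1 board mm [-446.2  417.5] z 230.2 yaw 279.1 F board [ 0.3  0.1 -1.4] open 85.5 q6 -0.12
```

Request:
servo_tool --pt "0.3 0 0 0 -10.1" --pt "0.3 0 0 0 -10.1" --pt "0.3 0 0 0 -10.1" --pt "0.3 0 0 0 -10.1" --pt "0.3 0 0 0 -10.1" --pt "0.3 0 0 0 -10.1" --pt "0.3 0 0 0 -10.1" --pt "0.3 0 0 0 -10.1" --force 20

```text
t: 1.1
tool_pos: [0.2552, -0.5701, 0.2305]
tool_rot: [-1.907, -2.496, -0.001]
contact_force: [1.0, 0.2, -0.6]
opening: 0.0257
grip_force: 0.0
```

```bash
python3 st.py
```

```text
t 1.1 board mm [-446.4  417.5] z 230.5 yaw 0.2 F board [-0.  -1.  -0.6] open 25.7 q6 -1.54
```

Request:
servo_tool --pt "0.3 23 52 0 0" --pt "0.3 23 52 0 0" --pt "0.3 23 52 0 0" --pt "0.3 23 52 0 0" --pt "0.3 23 52 0 0" --pt "0.3 23 52 0 0" --pt "0.3 23 52 0 0" --pt "0.3 22 52 0 0" --pt "0.3 0 0 50 0" --pt "0.3 0 0 50 0" --pt "0.3 0 0 50 0" --pt "0.3 0 0 20 0"

```text
t: 2.6
tool_pos: [0.6077, -0.285, 0.0565]
tool_rot: [-1.91, -2.485, 0.001]
contact_force: [-0.8, 0.0, -0.6]
opening: 0.0254
grip_force: 0.0
```

```bash
python3 st.py
```

```text
t 2.6 board mm [-262.4    3.2] z 56.5 yaw 359.9 F board [ 0.2  0.7 -0.6] open 25.4 q6 -0.81
```

Request:
servo_tool --pt "0.3 0 2 20 0" --pt "0.3 0 0 0 0"

```text
t: 2.85
tool_pos: [0.612, -0.286, 0.0407]
tool_rot: [-1.914, -2.49, 0.0]
contact_force: [-0.1, 0.2, -0.7]
opening: 0.0254
grip_force: 0.0
```

```bash
python3 st.py
python3 - <<'E'
from h import *
a=cv2.cvtColor(get_image('scene'),cv2.COLOR_RGB2BGR);b=cv2.cvtColor(get_image('top'),cv2.COLOR_RGB2BGR)
z=lambda i:cv2.resize(i,(400,400),interpolation=cv2.INTER_CUBIC)
cv2.imwrite('pics/c.png',np.hstack([z(a[90:250,70:230]),z(b[100:240,300:440])]))
E
```

```text
t 2.85 board mm [-264.5   -0.8] z 40.7 yaw 359.9 F board [ 0.2  0.  -0.7] open 25.4 q6 -0.81
```

View pics/c.png

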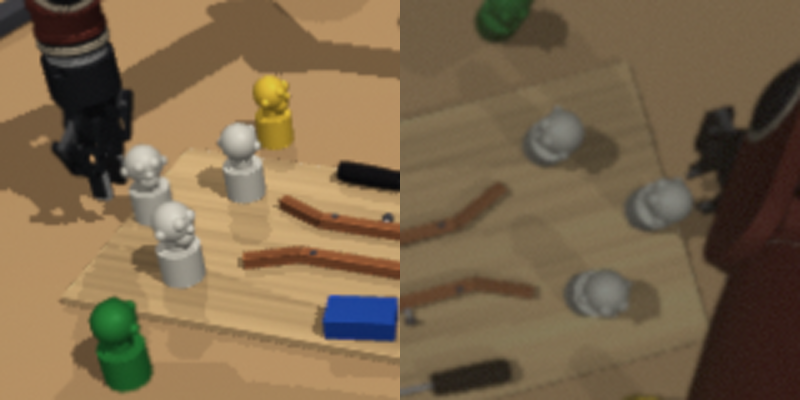

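The fingers stand right behind head B, at about (100,185) in the left panel, with the fork across it. I start pushing.

Request:
servo_tool --pt "0.3 4 0 0 0" --pt "0.3 4 0 0 0" --pt "0.3 4 0 0 0" --pt "0.3 5 0 0 0" --pt "0.3 6 0 0 0" --pt "0.3 8 0 0 0" --pt "0.3 8 0 0 0" --pt "0.3 8 0 0 0" --pt "0.3 8 0 0 0" --pt "0.3 0 0 0 0"

```text
t: 4.2
tool_pos: [0.5977, -0.232, 0.0411]
tool_rot: [-1.913, -2.491, -0.0]
contact_force: [0.5, -0.2, -0.7]
opening: 0.0258
grip_force: 0.0
```

```bash
python3 st.py
python3 - <<'E'
from h import *
a=cv2.cvtColor(get_image('scene'),cv2.COLOR_RGB2BGR);b=cv2.cvtColor(get_image('top'),cv2.COLOR_RGB2BGR)
z=lambda i:cv2.resize(i,(400,400),interpolation=cv2.INTER_CUBIC)
cv2.imwrite('pics/d.png',np.hstack([z(a[90:250,70:230]),z(b[100:240,300:440])]))
E
```

```text
t 4.2 board mm [-208.7   -0.9] z 41.1 yaw 359.9 F board [-0.3 -0.4 -0.7] open 25.8 q6 -0.75
```

View pics/d.png

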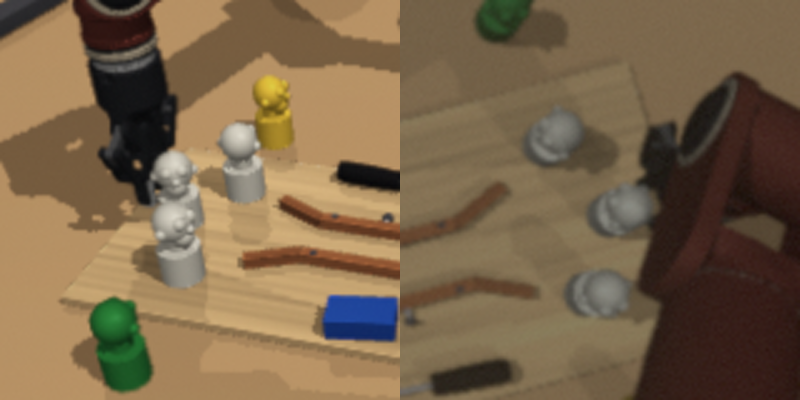

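Request:
servo_tool --pt "0.3 4 0 2 0" --pt "0.3 6 0 2 0" --pt "0.3 10 0 0 0" --pt "0.3 10 0 0 0" --pt "0.3 10 0 0 0" --pt "0.3 10 0 0 0" --pt "0.3 10 0 0 0" --pt "0.3 10 0 0 0" --pt "0.3 10 0 0 0" --pt "0.3 10 0 0 0" --pt "0.3 10 0 0 0" --pt "0.3 10 0 0 0"

```text
t: 5.8
tool_pos: [0.5695, -0.126, 0.0373]
tool_rot: [-1.914, -2.491, -0.0]
contact_force: [0.6, -0.6, -0.8]
opening: 0.0261
grip_force: 0.5
```

```bash
python3 st.py
```

```text
t 5.8 board mm [-98.9  -1.2] z 37.3 yaw 359.9 F board [-0.8 -0.4 -0.8] open 26.1 q6 -0.61
```

Request:
servo_tool --pt "0.3 10 0 0 0" --pt "0.3 10 0 0 0" --pt "0.3 10 0 0 0" --pt "0.3 8 0 0 0" --pt "0.3 8 0 0 0" --pt "0.3 8 0 0 0" --pt "0.3 8 0 0 0" --pt "0.3 8 0 0 0" --pt "0.3 8 0 0 0" --pt "0.3 8 0 0 0" --pt "0.3 4 0 0 0" --pt "0.3 0 0 0 0"

```text
t: 7.3
tool_pos: [0.5464, -0.0393, 0.0373]
tool_rot: [-1.914, -2.491, -0.0]
contact_force: [0.1, -0.2, -0.8]
opening: 0.0259
grip_force: 0.0
```

```bash
python3 st.py
python3 - <<'E'
from h import *
a=cv2.cvtColor(get_image('scene'),cv2.COLOR_RGB2BGR);b=cv2.cvtColor(get_image('top'),cv2.COLOR_RGB2BGR)
z=lambda i:cv2.resize(i,(400,400),interpolation=cv2.INTER_CUBIC)
cv2.imwrite('pics/e.png',np.hstack([z(a[100:260,120:280]),z(b[110:250,270:410])]))
E
```

```text
t 7.3 board mm [-9.3 -1.3] z 37.3 yaw 359.9 F board [-0.2 -0.  -0.8] open 25.9 q6 -0.47
```

View pics/e.png

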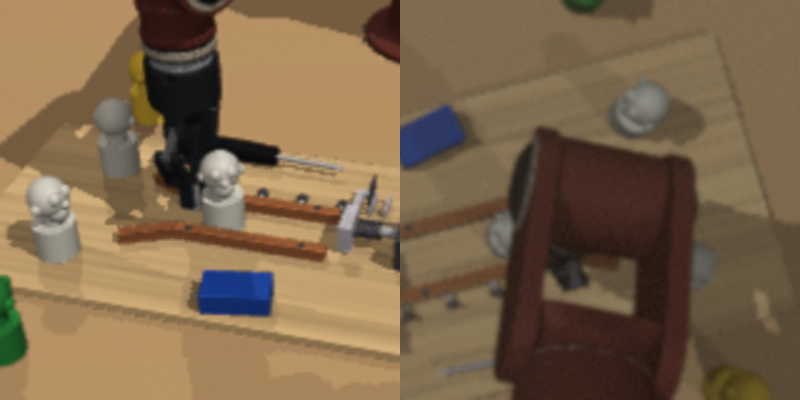

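Head B now stands in the channel at x of about 20 mm, upright. Next is head A: get outside it and push it in +y.

Request:
servo_tool --pt "0.3 -15 0 0 0" --pt "0.3 0 0 -50 0" --pt "0.3 0 0 -50 0" --pt "0.3 0 0 0 10" --pt "0.3 0 0 0 10" --pt "0.3 0 0 0 10" --pt "0.3 0 0 0 10" --pt "0.3 0 0 0 10" --pt "0.3 0 0 0 10" --pt "0.3 0 0 0 10" --pt "0.3 0 0 0 10" --pt "0.3 0 0 0 10"

```text
t: 8.9
tool_pos: [0.5507, -0.0553, 0.1374]
tool_rot: [3.116, 0.397, 0.0]
contact_force: [-0.6, 0.5, -0.4]
opening: 0.0256
grip_force: 0.0
```

Request:
servo_tool --pt "0.3 45 38 0 0" --pt "0.3 45 38 0 0" --pt "0.3 45 37 0 0" --pt "0.3 0 0 0 0"

```text
t: 9.4
tool_pos: [0.712, -0.1318, 0.1348]
tool_rot: [-3.115, -0.404, 0.003]
contact_force: [-0.1, -0.5, 0.1]
opening: 0.0255
grip_force: 0.0
```

```bash
python3 st.py
```

```text
t 9.4 board mm [-141.5 -137.3] z 134.8 yaw 269.7 F board [-0.4  0.2  0.1] open 25.5 q6 1.03
```

Request:
servo_tool --pt "0.3 0 0 45 0" --pt "0.3 0 0 45 0" --pt "0.3 0 0 8 0" --pt "0.3 0 0 0 0"

```text
t: 9.9
tool_pos: [0.7098, -0.1289, 0.0399]
tool_rot: [3.115, 0.407, -0.0]
contact_force: [0.7, 0.7, 0.3]
opening: 0.0254
grip_force: 0.0
```

```bash
python3 st.py
```

```text
t 9.9 board mm [-138.2 -135.9] z 39.9 yaw 269.9 F board [ 0.5 -0.8  0.3] open 25.4 q6 1.03
```

Request:
servo_tool --pt "0.3 -2 -3 2 0" --pt "0.3 -5 0 0 0" --pt "0.3 -5 0 0 0" --pt "0.3 -6 0 0 0" --pt "0.3 -8 0 0 0" --pt "0.3 -10 0 0 0" --pt "0.3 -10 0 0 0" --pt "0.3 -10 0 0 0" --pt "0.3 -10 0 0 0" --pt "0.3 -10 0 0 0" --pt "0.3 -10 0 0 0" --pt "0.3 -10 0 0 0"

```text
t: 11.4
tool_pos: [0.6158, -0.1506, 0.0374]
tool_rot: [3.115, 0.408, 0.0]
contact_force: [1.4, 0.5, 2.3]
opening: 0.0257
grip_force: 1.0
```

Request:
servo_tool --pt "0.3 -6 0 0 0" --pt "0.3 -3 0 0 0" --pt "0.3 -1 0 0 0" --pt "0.3 0 0 0 0"

```text
t: 11.9
tool_pos: [0.6065, -0.153, 0.0371]
tool_rot: [-3.115, -0.408, 0.001]
contact_force: [-0.5, 0.7, 1.4]
opening: 0.0257
grip_force: 0.4
```

```bash
python3 st.py
python3 - <<'E'
from h import *
a=cv2.cvtColor(get_image('scene'),cv2.COLOR_RGB2BGR);b=cv2.cvtColor(get_image('top'),cv2.COLOR_RGB2BGR)
cv2.imwrite('pics/f_s.png',a);cv2.imwrite('pics/f_t.png',b)
z=lambda i:cv2.resize(i,(400,400),interpolation=cv2.INTER_CUBIC)
cv2.imwrite('pics/f.png',np.hstack([z(a[100:260,90:250]),z(b[110:250,280:420])]))
E
```

```text
t 11.9 board mm [-134.6  -29.9] z 37.1 yaw 269.9 F board [0.9 0.3 1.4] open 25.7 q6 0.94
```

View pics/f.png

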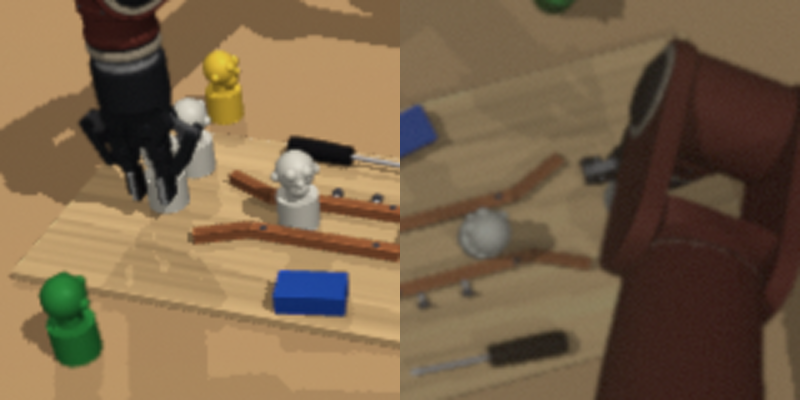

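Head A stands in the fork in front of the mouth, at about (165,185) in the left panel. Next I go behind it.

Request:
servo_tool --pt "0.3 15 0 0 0" --pt "0.3 0 0 -50 0" --pt "0.3 0 0 -50 0" --pt "0.3 0 0 0 -10" --pt "0.3 0 0 0 -10" --pt "0.3 0 0 0 -10" --pt "0.3 0 0 0 -10" --pt "0.3 0 0 0 -10" --pt "0.3 0 0 0 -10" --pt "0.3 0 0 0 -10" --pt "0.3 0 0 0 -10" --pt "0.3 0 0 0 -10"

```text
t: 13.5
tool_pos: [0.6218, -0.1488, 0.137]
tool_rot: [-1.907, -2.496, 0.0]
contact_force: [0.1, 0.1, 0.7]
opening: 0.0258
grip_force: 0.0
```

Request:
servo_tool --pt "0.3 -24 -22 0 0" --pt "0.3 -24 -22 0 0" --pt "0.3 0 0 45 0" --pt "0.3 0 0 45 0" --pt "0.3 0 0 10 0" --pt "0.3 0 0 0 0"

```text
t: 14.25
tool_pos: [0.5914, -0.2066, 0.0372]
tool_rot: [-1.913, -2.491, 0.0]
contact_force: [0.1, 0.4, 0.5]
opening: 0.026
grip_force: 0.0
```

```bash
python3 st.py
```

```text
t 14.25 board mm [-182.5   -1.4] z 37.2 yaw 359.9 F board [ 0.4 -0.2  0.5] open 26.0 q6 -0.72
```

Request:
servo_tool --pt "0.3 5 0 0 0" --pt "0.3 5 0 0 0" --pt "0.3 5 0 0 0" --pt "0.3 8 0 0 0" --pt "0.3 10 0 0 0" --pt "0.3 10 0 0 0" --pt "0.3 10 0 0 0" --pt "0.3 10 0 0 0" --pt "0.3 10 0 0 0" --pt "0.3 10 0 0 0" --pt "0.3 10 0 0 0" --pt "0.3 10 0 0 0"

```text
t: 15.75
tool_pos: [0.5643, -0.1067, 0.0373]
tool_rot: [-1.914, -2.491, 0.0]
contact_force: [0.6, -1.3, 1.7]
opening: 0.0256
grip_force: 1.1
```

Request:
servo_tool --pt "0.3 8 0 0 0" --pt "0.3 8 0 0 0" --pt "0.3 8 0 0 0" --pt "0.3 8 0 0 0" --pt "0.3 8 0 0 0" --pt "0.3 6 0 0 0" --pt "0.3 4 0 0 0" --pt "0.3 0 0 0 0"

```text
t: 16.75
tool_pos: [0.5514, -0.0584, 0.0371]
tool_rot: [-1.914, -2.49, -0.0]
contact_force: [0.5, 0.8, 0.4]
opening: 0.0254
grip_force: 0.1
```

```bash
python3 st.py
python3 - <<'E'
from h import *
a=cv2.cvtColor(get_image('scene'),cv2.COLOR_RGB2BGR);b=cv2.cvtColor(get_image('top'),cv2.COLOR_RGB2BGR)
z=lambda i:cv2.resize(i,(400,400),interpolation=cv2.INTER_CUBIC)
cv2.imwrite('pics/g.png',np.hstack([z(a[100:260,90:250]),z(b[110:250,260:400])]))
E
```

```text
t 16.75 board mm [-29.   -1.2] z 37.1 yaw 359.9 F board [ 0.7 -0.7  0.4] open 25.4 q6 -0.5
```

View pics/g.png

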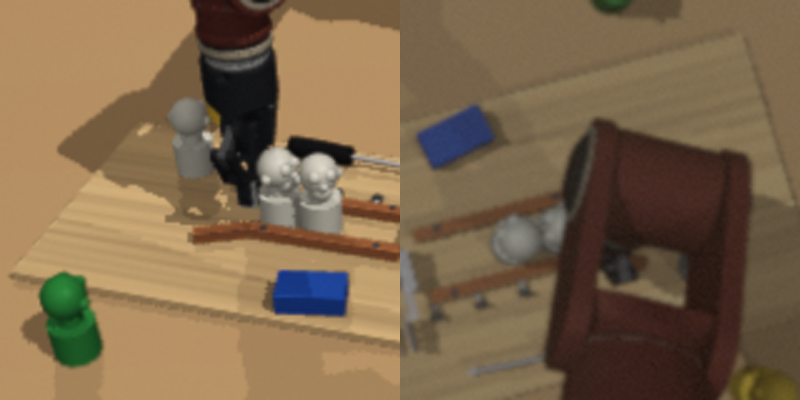

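Two heads stand together in the channel; C waits at about (190,140) in the left panel. Next is head C.

Request:
servo_tool --pt "0.3 -15 0 0 0" --pt "0.3 0 0 -50 0" --pt "0.3 0 0 -50 0" --pt "0.3 0 0 0 10" --pt "0.3 0 0 0 10" --pt "0.3 0 0 0 10" --pt "0.3 0 0 0 10" --pt "0.3 0 0 0 10" --pt "0.3 0 0 0 10" --pt "0.3 0 0 0 10" --pt "0.3 0 0 0 10" --pt "0.3 0 0 0 10"

```text
t: 18.35
tool_pos: [0.5556, -0.0744, 0.1371]
tool_rot: [-3.116, -0.397, 0.001]
contact_force: [-0.4, 0.1, -1.4]
opening: 0.0254
grip_force: 0.0
```

Request:
servo_tool --pt "0.3 -40 31 0 0" --pt "0.3 -40 31 0 0" --pt "0.3 -40 31 0 0" --pt "0.3 0 0 0 0" --pt "0.3 0 0 45 0" --pt "0.3 0 0 45 0" --pt "0.3 0 0 10 0" --pt "0.3 0 0 0 0"

```text
t: 19.35
tool_pos: [0.4637, -0.1941, 0.0373]
tool_rot: [-3.114, -0.408, 0.001]
contact_force: [-0.7, -0.3, 0.9]
opening: 0.0258
grip_force: 0.0
```

```bash
python3 st.py
```

```text
t 19.35 board mm [-137.3  118.6] z 37.3 yaw 269.9 F board [-0.1  0.7  0.9] open 25.8 q6 0.77
```

Request:
servo_tool --pt "0.3 5 0 0 0" --pt "0.3 5 0 0 0" --pt "0.3 5 0 0 0" --pt "0.3 7 0 0 0" --pt "0.3 9 0 0 0" --pt "0.3 10 0 0 0" --pt "0.3 10 0 0 0" --pt "0.3 10 0 0 0" --pt "0.3 10 0 0 0" --pt "0.3 10 0 0 0" --pt "0.3 6 0 0 0" --pt "0.3 2 0 0 0"

```text
t: 20.85
tool_pos: [0.5498, -0.1712, 0.0372]
tool_rot: [-3.115, -0.408, 0.0]
contact_force: [-0.5, -0.1, 0.3]
opening: 0.0259
grip_force: 0.6
```

Request:
servo_tool --pt "0.3 0 0 0 0" --pt "0.3 -15 0 0 0" --pt "0.3 0 0 -50 0" --pt "0.3 0 0 -50 0" --pt "0.3 0 0 0 0"

```text
t: 21.48
tool_pos: [0.5372, -0.177, 0.143]
tool_rot: [3.109, 0.406, 0.013]
contact_force: [0.0, 0.0, -0.4]
opening: 0.0255
grip_force: 0.0
```

```bash
python3 st.py
python3 - <<'E'
from h import *
a=cv2.cvtColor(get_image('scene'),cv2.COLOR_RGB2BGR);b=cv2.cvtColor(get_image('top'),cv2.COLOR_RGB2BGR)
z=lambda i:cv2.resize(i,(400,400),interpolation=cv2.INTER_CUBIC)
cv2.imwrite('pics/i.png',np.hstack([z(a[100:260,90:250]),z(b[110:250,280:420])]))
E
```

```text
t 21.48 board mm [-139.9   43.2] z 143.0 yaw 269.9 F board [-0.  -0.  -0.4] open 25.5 q6 0.86
```

View pics/i.png

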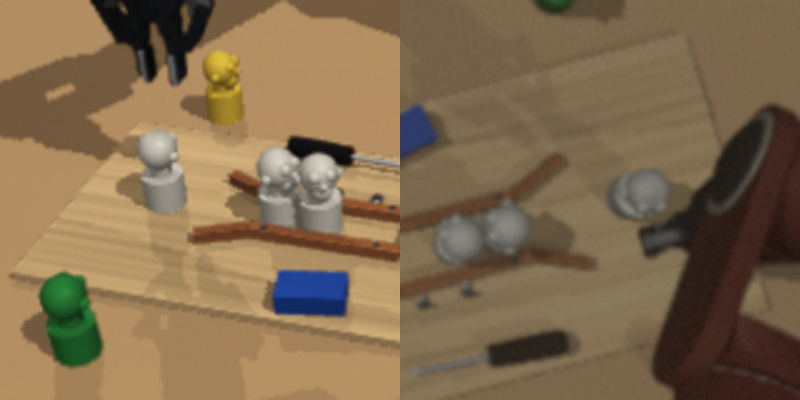

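Head C stands upright on the centre line at about (163,175) in the left panel, and the other two stand in the channel. Now I go behind C.

Request:
servo_tool --pt "0.3 0 0 0 -10" --pt "0.3 0 0 0 -10" --pt "0.3 0 0 0 -10" --pt "0.3 0 0 0 -10" --pt "0.3 0 0 0 -10" --pt "0.3 0 0 0 -10" --pt "0.3 0 0 0 -10" --pt "0.3 0 0 0 -10" --pt "0.3 0 0 0 -10" --pt "0.3 -23 23 0 0" --pt "0.3 -23 22 0 0" --pt "0.3 0 0 0 0"

```text
t: 23.08
tool_pos: [0.5897, -0.2084, 0.1347]
tool_rot: [-1.913, -2.487, 0.001]
contact_force: [-0.5, 0.0, 0.0]
opening: 0.0256
grip_force: 0.0
```

```bash
python3 st.py
```

```text
t 23.07 board mm [-183.9    0.6] z 134.7 yaw 359.8 F board [0.2 0.4 0. ] open 25.6 q6 -0.72
```

Request:
servo_tool --pt "0.3 0 0 45 0" --pt "0.3 0 0 45 0" --pt "0.3 0 0 10 0" --pt "0.3 0 0 0 0"

```text
t: 23.58
tool_pos: [0.5893, -0.2075, 0.0365]
tool_rot: [-1.913, -2.489, 0.001]
contact_force: [0.4, -0.3, 0.2]
opening: 0.0248
grip_force: 0.0
```

```bash
python3 st.py
```

```text
t 23.57 board mm [-182.9    0.9] z 36.5 yaw 359.9 F board [-0.4 -0.3  0.2] open 24.8 q6 -0.72
```

Request:
servo_tool --pt "0.3 5 1 0 0" --pt "0.3 5 0 0 0" --pt "0.3 5 0 0 0" --pt "0.3 8 0 0 0" --pt "0.3 10 0 0 0" --pt "0.3 10 0 0 0" --pt "0.3 10 0 0 0" --pt "0.3 10 0 0 0" --pt "0.3 10 0 0 0" --pt "0.3 10 0 0 0" --pt "0.3 8 0 0 0" --pt "0.3 8 0 0 0"

```text
t: 25.08
tool_pos: [0.5656, -0.1116, 0.0372]
tool_rot: [-1.914, -2.491, 0.0]
contact_force: [0.4, -1.3, 1.4]
opening: 0.0258
grip_force: 1.1
```

Request:
servo_tool --pt "0.3 6 0 0 0" --pt "0.3 6 0 0 0" --pt "0.3 6 0 0 0" --pt "0.3 6 0 0 0" --pt "0.3 6 0 0 0" --pt "0.3 6 0 0 0" --pt "0.3 6 0 0 0" --pt "0.3 6 0 0 0" --pt "0.3 6 0 0 0" --pt "0.3 6 0 0 0" --pt "0.3 6 0 0 0" --pt "0.3 0 0 0 0"

```text
t: 26.58
tool_pos: [0.5485, -0.0475, 0.0371]
tool_rot: [-1.913, -2.49, -0.001]
contact_force: [0.3, -0.4, 0.5]
opening: 0.0254
grip_force: 0.1
```

```bash
python3 st.py
cat > gz.py <<'E'
# white blobs + dark blade near gauge, numbers only
from h import *
c,a=frame()
for n in('scene','top'):
    im=cv2.cvtColor(get_image(n),cv2.COLOR_RGB2BGR);cv2.imwrite(f'pics/last_{n}.png',im)
    h=cv2.cvtColor(im,cv2.COLOR_BGR2HSV);ref=cv2.imread(f'pics/{n}0.png')
    ex=proj(n,np.c_[b2w([[.15+d,.064] for d in(.018,.028,.038)]),[.03]*3])
    print(n,'exp blade at travel 0/10/20',ex.round(1).tolist())
    x0,y0=ex.min(0).astype(int)-8;x1,y1=ex.max(0).astype(int)+8
    print(cv2.cvtColor(im,cv2.COLOR_BGR2GRAY)[y0:y1,x0:x1]if n=='scene'else'',(x0,y0))
E
python3 gz.py
```

```text
t 26.57 board mm [-17.7  -1.2] z 37.1 yaw 359.9 F board [-0.4 -0.2  0.5] open 25.4 q6 -0.48
scene exp blade at travel 0/10/20 [[266.8, 176.5], [270.4, 177.0], [273.9, 177.5]]
[[157 157 157 158 159 161 163 164 167 169 169 169 168 170 170 170 171 171
  171 172 170 170 169]
 [161 160 158 158 156 156 156 156 156 156 155 148 145 159 163 166 167 169
  170 171 171 171 171]
 [167 166 165 164 163 162 161 160 159 157 148 119 110 150 153 154 158 163
  166 167 168 169 169]
 [164 165 166 166 167 166 166 165 164 161 142  95 110 155 159 158 157 158
  158 159 160 161 163]
 [160 161 162 162 162 162 163 164 163 155 121  76 109 160 164 162 162 162
  161 160 160 159 158]
 [153 161 162 161 160 160 158 159 158 141  89  66 107 157 163 163 163 163
  163 163 163 163 162]
 [167 167 167 165 163 163 162 161 157 136  71  57 104 154 158 159 159 160
  159 161 161 162 161]
 [169 169 168 168 168 170 170 168 159 124  61  57 109 156 160 160 159 159
  158 158 157 157 158]
 [166 166 165 163 170 183 180 174 166 121  57  78 137 164 167 165 165 164
  163 162 160 159 158]
 [169 168 155 130 150 174 170 155 141 112  54  79 13
[... 168 characters left out ...]
159 127 102  55  72 117 131 153 160 161 165 162
  151 161 163 162 162]
 [101 120 115 143 171 168 145 128 128  61  86 132 124 138 127 125 146 158
  144 165 166 166 164]
 [ 83 122 125 160 173 159 123 109  99  62  95 130 131 149 147 122 137 145
  143 167 171 171 170]
 [116 171 178 182 186 157 114 120 127  90 114 122 134 145 141 127 143 132
  143 162 165 167 166]
 [150 177 186 192 180 145 110 111 109 109 115 117 130 131 118 135 148 125
  141 150 159 159 156]
 [170 183 192 188 171 131 118 127 103 103 111 120 124 100 105 116 125 129
  146 154 162 161 148]] (np.int64(258), np.int64(168))
top exp blade at travel 0/10/20 [[264.1, 227.1], [260.7, 228.0], [257.3, 228.9]]
 (np.int64(249), np.int64(219))
```

```bash
cat > bl.py <<'E'
from h import *
def cen(im):
    g=cv2.cvtColor(im,cv2.COLOR_BGR2GRAY).astype(float)[170:176,262:282];w=np.clip(120-g,0,None);return (w.sum(0)*np.arange(262,282)).sum()/w.sum(),w.sum()
im=cv2.cvtColor(get_image('scene'),cv2.COLOR_RGB2BGR);cv2.imwrite('pics/last.png',im)
a,b=cen(cv2.imread('pics/scene0.png')),cen(im);print('blade',np.round(a,2),np.round(b,2),'travel mm ~',round((b[0]-a[0])/.355,1))
E
python3 bl.py
```

```text
blade [268.9 569. ] [268.85 463.  ] travel mm ~ -0.1
```

Request:
servo_tool --pt "0.3 3 0 0 0" --pt "0.3 3 0 0 0" --pt "0.3 3 0 0 0" --pt "0.3 3 0 0 0" --pt "0.3 3 0 0 0" --pt "0.3 3 0 0 0" --pt "0.3 3 0 0 0" --pt "0.3 0 0 0 0"

```text
t: 27.72
tool_pos: [0.5433, -0.0276, 0.0373]
tool_rot: [-1.914, -2.491, -0.0]
contact_force: [0.3, -0.1, 0.4]
opening: 0.0252
grip_force: 0.2
```

```bash
python3 st.py; python3 bl.py
```

```text
t 27.73 board mm [ 2.8 -1.4] z 37.3 yaw 359.9 F board [-0.2 -0.3  0.4] open 25.2 q6 -0.45
blade [268.9 569. ] [268.85 460.  ] travel mm ~ -0.1
```

Contact with the stop is about to begin, so I advance in small steps.

Request:
servo_tool --pt "0.3 2 0 0 0" --pt "0.3 2 0 0 0" --pt "0.3 2 0 0 0" --pt "0.3 0 0 0 0" --pt "0.3 0 0 0 0"

```text
t: 28.4
tool_pos: [0.5419, -0.0221, 0.0373]
tool_rot: [-1.914, -2.491, -0.0]
contact_force: [0.2, -1.8, 0.6]
opening: 0.0256
grip_force: 0.5
```

```bash
python3 st.py; python3 bl.py
```

```text
t 28.4 board mm [ 8.5 -1.4] z 37.3 yaw 359.9 F board [-1.7  0.3  0.6] open 25.6 q6 -0.44
blade [268.9 569. ] [268.96 504.  ] travel mm ~ 0.2
```

Request:
servo_tool --pt "0.3 2 0 0 0" --pt "0.3 2 0 0 0" --pt "0.3 1 0 0 0" --pt "0.3 0 0 0 0" --pt "0.3 0 0 0 0"

```text
t: 29.08
tool_pos: [0.5409, -0.0178, 0.0375]
tool_rot: [1.914, 2.49, -0.0]
contact_force: [1.0, -4.9, -0.7]
opening: 0.0257
grip_force: 2.1
```

```bash
python3 st.py; python3 bl.py
```

```text
t 29.07 board mm [12.9 -1.6] z 37.5 yaw 359.9 F board [-5.   0.3 -0.7] open 25.7 q6 -0.43
blade [268.9 569. ] [270.37 441.  ] travel mm ~ 4.1
```

Request:
servo_tool --pt "0.3 2 0 0 0" --pt "0.3 1 0 0 0" --pt "0.3 1 0 0 0" --pt "0.3 1 0 0 0" --pt "0.3 0 0 0 0" --pt "0.3 0 0 0 0"

```text
t: 29.88
tool_pos: [0.54, -0.0137, 0.0378]
tool_rot: [1.913, 2.489, -0.001]
contact_force: [1.8, -7.7, -0.9]
opening: 0.0254
grip_force: 3.1
```

```bash
python3 st.py; python3 bl.py
```

```text
t 29.88 board mm [17.1 -1.8] z 37.8 yaw 359.9 F board [-7.9  0.2 -0.9] open 25.4 q6 -0.42
blade [268.9 569. ] [271.86 440.  ] travel mm ~ 8.3
```

Request:
servo_tool --pt "0.3 1 0 0 0" --pt "0.3 0.5 0 0 0" --pt "0.3 0 0 0 0" --pt "0.3 0 0 0 0" --pt "0.3 0 0 0 0" --pt "0.3 0 0 0 0" --pt "0.3 0 0 0 0" --pt "0.3 0 0 0 0"

```text
t: 30.92
tool_pos: [0.5398, -0.0126, 0.0379]
tool_rot: [1.912, 2.488, -0.002]
contact_force: [2.7, -9.4, -0.1]
opening: 0.0254
grip_force: 3.5
```

```bash
python3 st.py; python3 bl.py
python3 - <<'E'
from h import *
im=cv2.imread('pics/last.png');h=cv2.cvtColor(im,cv2.COLOR_BGR2HSV);w=(h[...,1]<70)&(h[...,2]>95)
for x in(.137,.091,.045):
    q=proj('scene',np.r_[b2w([[x,0]])[0],.082][None])[0];u,v=q.round().astype(int)
    p=w[v-11:v+3,u-10:u+11];top=next(r for r in range(v-20,v)if w[r,u-2:u+3].sum()>=3)
    cols=[np.nonzero(w[r,u-9:u+10])[0]+u-9 for r in range(v-4,v+1)];print(q.round(1),'top row',top,'exp',proj('scene',np.r_[b2w([[x,0]])[0],.104][None])[0][1].round(1),'mid col',round(np.mean([c.mean() for c in cols]),1))
E
```

```text
t 30.93 board mm [18.2 -1.9] z 37.9 yaw 359.9 F board [-9.8 -0.1 -0.1] open 25.4 q6 -0.42
blade [268.9 569. ] [272.25 381.  ] travel mm ~ 9.4
[249.9 172.6] top row 165 exp 165.5 mid col 249.9
[232.7 170.1] top row 162 exp 163.1 mid col 233.2
[215.9 167.7] top row 161 exp 160.7 mid col 217.8
```

The pointer is at about 9.5–10 mm travel. All three heads are upright at their expected places, and the push is steady, so I hand in.

```bash
python3 -c "
from station import *
print(finish_job())"
```

```text
the job is handed in; nothing more can be done
None
```

I handed the job in with all three heads upright in single file in the channel, pressing the stop to about 9.5 mm of travel. The arm was still holding a steady push of about 9.8 N, which includes some sliding friction. I don't have the judge's result.

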